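# Scan the carton's code label and return the scanner to its charger

### The job

Book out the white craft carton: pick up the handheld scanner with its yellow side keys squeezed between the fingers (that switches the beam on) and hold it still for two seconds about 80 mm in front of the carton's code label, square to it and pointing at its middle. Then put the scanner back in its charging cradle, face up and pushed fully home on the contacts; the cradle's cheeks cover the keys, so first lay it down and take it again by the nose. Leave the carton, the mug and the tape roll where they stand.

Things in the scene. Friction and masses are not known exactly. Their poses are not given: they have to be found in the camera images.
- scanner_mid (a point): Centre of the handheld scanner, a loose grey bar with a dark screen and white buttons on top and a black rubber nose; 160 long (x), 46 wide (y), 28 mm thick (z), 0.2 kg, balanced at mid-length. It starts flat on the table, screen up (this point 14 mm high). x points to the nose, z out of the screen, y to its left. Its last 50 mm at the nose are plain-sided and can be gripped across the width.
- scanner_window (a point): Scan window in the middle of the scanner's nose face, 80 mm from scanner_mid along x; the beam leaves here along +x (same axes as the scanner).
- key_l (a joint): Yellow scan key in the scanner's left flank (+y), 26 mm long, 14 mm high, centred beside scanner_mid, 3 mm proud of the flank (52 mm over both keys). 0 is out, 0.0025 m fully in, pressed from 0.0015; a spring of 2 to 3.5 N pushes it out. Either key, while pressed, switches the beam on; a grip across the middle of the flanks squeezes both.
- key_r (a joint): The same key in the right flank (-y); grows as it is pressed in.
- label_mid (a point): Centre of the code label, 43 mm above the table on the upright side of the carton that faces the robot: yellow-edged paper, 64 wide, 50 mm high, with a black square code. x points straight into the carton (a scanner square to the label has its x along this x), z up. The carton is a closed white box, 100 x 99 mm and 83 mm high, loose, about 0.45 kg, its centre 50 mm behind the label.
- cradle_seat (a point): Where scanner_mid lies when the scanner is fully home in the cradle; the axes are those the scanner then has (x up the slope to the nose, z square out of the cradle's floor). The floor is 14 mm below this point, the end wall with the contacts at x = -80 mm, the open end of the channel at x = +23 mm: the scanner's nose sticks out by 57 mm.
- cradle: Black charging cradle on a grey foot, fixed, 150 x 92 mm on the table, origin under its middle; x (level) points to its high end, z up. Its channel slopes up 20 degrees to that end, between cheeks 24 mm high over the channel's floor. The channel is 52 mm wide in its lower 50 mm, 64 mm beside the keys, 76 mm outside. Friction holds the scanner on the slope: it must be set or pushed against the end wall.
- scanner: The same scanner with its origin on its underside, 14 mm under scanner_mid; same axes.
- mug: White mug with grey dots, 82 mm wide over the body, 91 mm high, standing at the back left of the table; origin under its middle. Leave it alone.
- tape: Beige roll of tape lying flat, 96 mm across, 25 mm high, at the back, beside the carton; origin under its middle. Leave it alone.

How it is judged:
By the outcome, as a careful person would: the job done as asked, in the order asked, and still so for the second after the job is handed in, with the robot touching nothing.
It also fails if it takes over 64 s, if anything falls off the work surface, if the arm or the gripper's body presses on something with over 40 N, if the wrist force passes 120 N, or if a joint passes its speed limit or range.

### The arm

A 6-joint arm with a two-finger parallel gripper is mounted at the origin on the work surface; the furniture and walls round the work are solid. World frame = base frame: x ahead of the robot, y to its left, z up, the work surface at z = 0. Lengths are in m, angles in rad, forces in N, time in s.
With the tool pointing down it reaches from about 0.25 to 0.775 m from the base axis. Payload 4 kg.
Tool frame: the origin (TCP) lies at the centre of the arm's flange, where the gripper is bolted on; the fingertips stand 199 mm ahead of it and the grasp point (between the pads) lies 180 mm ahead of it (robot.tcp_to_tips is the z of the fingertips in the tool frame, in m); z points along the fingers, y is the line along which they close (so a half turn about z gives the same grasp; the last joint's range is limited). The gripper opens to 94 mm and grips with 3 to 60 N. Pads are 16 mm wide; open, the fingers measure 119 mm over their backs; the gripper's body (75 mm by 177 mm) begins 78 mm behind the grasp point.
Start: joints at [1.139, 0.087, 1.371, -0, 1.684, -0.103], TCP at [0.178, 0.521, 0.405] pointing down, gripper open.
Joint ranges: [-3.1, 3.1], [-0.76, 2.03], [0.27, 2.55], [-1.08, 4.22], [0.17, 2.65], [-2.57, 2.57]. Speed limits (rad/s): [2.79, 2.79, 3.14, 3.14, 3.14, 3.14].

### API

Orientations are given as [roll, pitch, yaw] about the fixed x, y, z axes, in that order (R = Rz(yaw) Ry(pitch) Rx(roll)).
In Python, from bench import robot gives the robot as it stands.
- The arm moves only by the tool play_rows, never from a script. Its arguments are lists of equal length, an entry for each row: "translation": the shift along the tool's x, y, z scaled (see below), a list of three; "twist": the turn, a rotation vector about the tool's x, y, z scaled (see below), a list of three; "gripper": the opening, from -1 (shut) to 1 (fully open). A call has 1 to 8 rows; each row shifts and turns the commanded pose from where the row before left it, along the tool's axes as they then stand; what a row does not reach is not made up. The controller multiplies each number of a shift by 0.04 m and each number of a turn by 0.1 rad. A row lasts 1/10 s, in which the tool goes at most 50 mm and 8.59 degrees, less where a joint would pass 70% of its speed; a pose out of reach is approached as far as the arm can. A call with a number of a shift or a turn outside -1 to 1 is refused whole. A call with a gripper value outside its range is refused whole. The fingers move at their own pace and stop on an object; the grip force is fixed at half the most. Time passes only in rows, so rows that do not move let the fingers close. It gives the time, the measured TCP pose, the force, the opening and the grip force at its end, in the units of the state.
- robot.get_obs(): the state, without advancing time (a new reading comes with each control period).
- robot.snapshot(name): name is "side" or "top"; returns the picture (420x560x3 uint8, red, green, blue); there is no depth.
- robot.camera_model(name): a dict with "camera_matrix" (3x3 intrinsics, pixels), "k1" (the pictures are not rectified: a ray, as slopes to the right and down, at radius r is drawn at 1 + k1 r^2 times it, then the intrinsics apply), "rvec" (rotation vector, rad) and "tvec" (3), from world to camera coordinates, as OpenCV has them. Camera axes: x right, y down, z forward; pixel columns grow to the right and rows downward; lengths in m; the calibration is good to about 2 mm. A picture is of the moment at which its call begins. camera_model takes no time and is no camera call.
- robot.close_job(): hands the job in; it is judged then, once.
Trained networks look in the newest picture that a camera, given by its name, has taken for a name from the list of things; names that differ only in an ending like _2 or _b are one class to them, and where a whole thing is asked for, a point or a joint stands for the part that bears it (a point fixed in the world has none). Each returns a list of dicts, best first, with "score" (0 to 1); they miss things now and then, are a little off and sometimes report something else, mostly with a low value. They report only what shows in the picture. A call takes as long as a camera call.
- robot.recognise(name, camera): "centre" ([x, y, z] in m, in world coordinates, good to about 4 mm: the middle of the surface that is visible of it).
- robot.spot_point(name, camera): "centre" ([x, y, z] in m, in world coordinates, good to about 4 mm: a listed point, or the origin of a listed thing).
The state is a dict: "time": time; "joint_positions": joint angles; "qvel": joint speeds; "joint_torque": joint torques, N m; "tool_pos": TCP position; "ee_rot": TCP orientation; "wrist_force": force on the tool from outside, world axes, zero at the start; "wrist_torque": the same for the moment, N m; "width": finger opening in m; "finger_force": force on a finger pad.
Only numpy, scipy, OpenCV 4.12 (cv2) and the standard library are available. Lean on these libraries where they do the work, as an engineer would, in place of code of your own. Each camera call takes 0.05 s, during which the arm holds its last target. There are 200 camera calls.

## Working session

There is one attempt and no reset: what is moved stays moved. The work goes in short steps, Python scripts to look and compute and a tool call to move; the robot and the scene stay as the last step left them, time stands still between calls to the robot, and variables do not carry over. Pictures are saved under pics/ and viewed, at most 12 in all, crops included, and the job is handed in when it is done.

Besides the shell and the picture viewer there is one more tool, called after "Emit:" by a JSON object that holds its "op" and its "data", one argument or row to a line. play_rows: Moves the arm, as the interface text tells. Its arguments: {"type":"object","properties":{"translation":{"type":"array","items":{"type":"array","items":{"type":"number","minimum":-1,"maximum":1}}},"twist":{"type":"array","items":{"type":"array","items":{"type":"number","minimum":-1,"maximum":1}}},"gripper":{"type":"array","items":{"type":"number"}}},"required":["translation","twist","gripper"]}

```bash
mkdir -p pics; ls; python3 - <<'E'
from bench import robot
import cv2,numpy as np
for c in("side","top"):
    cv2.imwrite(f"pics/{c}0.png",robot.snapshot(c)[...,::-1])
    m=robot.camera_model(c);R=cv2.Rodrigues(np.array(m["rvec"]))[0];print(c,(-R.T@np.array(m["tvec"])).round(3),m["k1"])
    for n in["scanner_mid","scanner_window","label_mid","cradle_seat","cradle","mug","tape","scanner"]:
        print(n,[(np.round(d["centre"],3).tolist(),round(d["score"],2)) for d in robot.spot_point(n,c)[:2]])
o=robot.get_obs();print(o)
E
```

```text
pics
side [0.389 0.917 0.793] -0.09478132910559667
scanner_mid [([0.407, 0.212, 0.012], 0.94), ([0.486, 0.183, 0.013], 0.31)]
scanner_window [([0.484, 0.184, 0.014], 0.71)]
label_mid []
cradle_seat [([0.442, 0.41, 0.061], 0.61)]
cradle [([0.436, 0.396, -0.002], 0.59)]
mug [([0.68, 0.422, -0.001], 0.92), ([0.407, 0.211, -0.001], 0.65)]
tape [([0.775, -0.009, 0.0], 0.6)]
scanner [([0.407, 0.213, -0.0], 0.88)]
top [0.455 0.137 1.086] -0.04015319589637785
scanner_mid [([0.408, 0.212, 0.018], 0.6)]
scanner_window [([0.482, 0.184, 0.015], 0.64)]
label_mid [([0.637, -0.187, 0.046], 0.48)]
cradle_seat [([0.448, 0.411, 0.062], 0.58)]
cradle [([0.437, 0.393, -0.004], 0.75)]
mug [([0.68, 0.419, 0.001], 0.57)]
tape [([0.772, -0.007, -0.007], 0.87)]
scanner [([0.41, 0.212, 0.006], 0.64)]
{'time': 0.9, 'joint_positions': array([ 1.13890459e+00,  8.71798481e-02,  1.37069704e+00, -1.95743678e-05,
        1.68363583e+00, -1.03094127e-01]), 'qvel': array([-0.00015241,  0.0017932 ,  0.00073407,  0.00037915, -0.00270667,
       -0.00247476]), 'joint_torque': array([ 9.65503241e-04, -3.40025568e+01, -3.02601635e+01,  7.19678868e-02,
        2.34253326e-02, -5.84964077e-07]), 'tool_pos': array([0.17759778, 0.5205266 , 0.40471841]), 'ee_rot': array([3.14151514e+00, 2.75729809e-05, 2.81279284e+00]), 'wrist_force': array([-1.09565915, -0.27901744,  0.10711279]), 'wrist_torque': array([-0.01856556,  0.0066011 ,  0.00256608]), 'finger_force': 0.0, 'width': 0.09411248177776681}
```

View pics/top0.png

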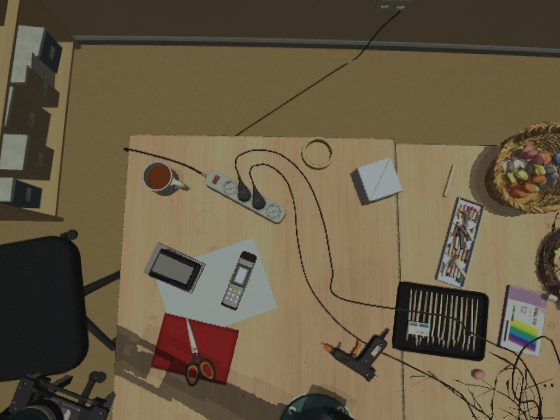

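View pics/side0.png

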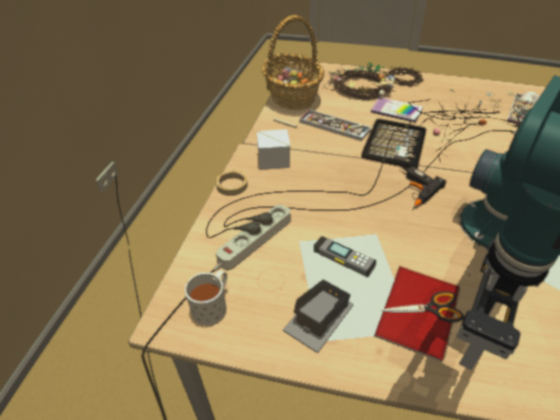

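The top view shows the scanner at about (238,280) with its nose up the picture, the cradle at (173,267), the carton at (378,181), the mug at (158,178) and the tape at (317,152). The side view shows the same items. Next I'll fit outlines on enlarged crops.

```bash
cat > h.py <<'E'
import cv2,numpy as np
from bench import robot
from scipy.spatial.transform import Rotation as Ro
def proj(c,P):
    m=robot.camera_model(c);R=cv2.Rodrigues(np.array(m["rvec"],float))[0]
    q=np.atleast_2d(P)@R.T+np.array(m["tvec"]);s=q[:,:2]/q[:,2:];s=s*(1+m["k1"]*(s**2).sum(1,keepdims=True))
    K=np.array(m["camera_matrix"]);return s@K[:2,:2].T+K[:2,2]
def ray(c,uv,z):
    m=robot.camera_model(c);R=cv2.Rodrigues(np.array(m["rvec"],float))[0];K=np.array(m["camera_matrix"])
    s0=(np.array(uv,float)-K[:2,2])/np.diag(K)[:2];s=s0.copy()
    for _ in range(20): s=s0/(1+m["k1"]*(s**2).sum())
    o=-R.T@np.array(m["tvec"]);d=R.T@np.r_[s,1];return o+d*(z-o[2])/d[2]
E
python3 - <<'E'
import cv2,numpy as np
t=cv2.imread("pics/top0.png");s=cv2.imread("pics/side0.png")
def cr(i,x,y,w,h,f):return cv2.resize(i[y:y+h,x:x+w],None,fx=f,fy=f,interpolation=cv2.INTER_CUBIC)
a=cr(t,140,235,130,85,6) #780x510
cv2.imwrite("pics/a.png",a)
b=np.hstack([cr(t,345,150,65,65,6),cr(s,245,120,65,65,6)]);c=cr(s,280,230,100,25*3,4)
cv2.imwrite("pics/b.png",b)
E
```

```text
(no output)
```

View pics/a.png

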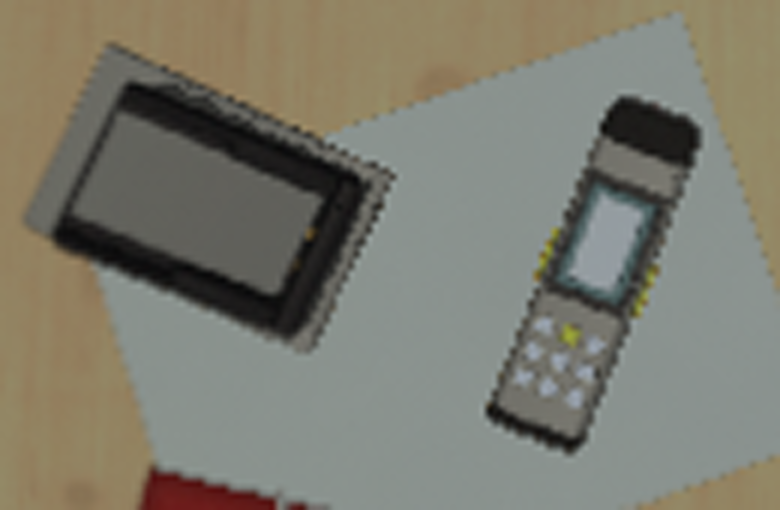

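View pics/b.png

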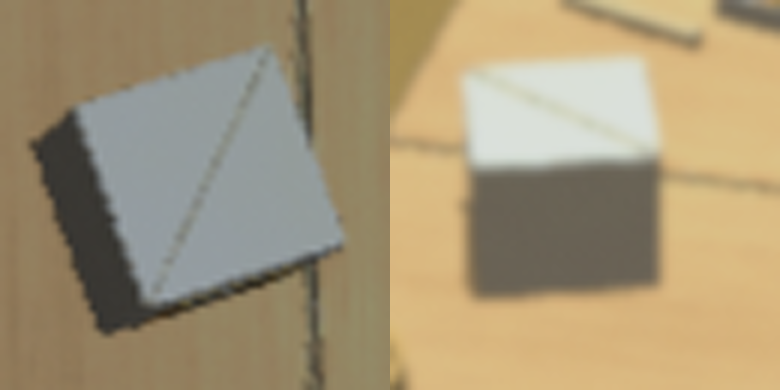

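The first crop shows the scanner with its keys at (547,255) and (648,290), and the cradle foot corners at (110,43), (393,175), (310,352) and (25,222), with the contacts at its right-hand end. The second shows the carton-top corners at (75,107), (267,47), (343,241) and (148,304), with the label on the lower edge.

```bash
python3 - <<'E'
from h import *
def P(p,z,o,f=6): return ray("top",[o[0]+(p[0]+.5)/f-.5,o[1]+(p[1]+.5)/f-.5],z)
def rep(n,ps,z,o):
    w=np.array([P(p,z,o) for p in ps]);c=w.mean(0);e=np.diff(np.vstack([w,w[:1]]),axis=0)
    print(n,c.round(4),[(round(np.hypot(*v[:2]),4),round(np.degrees(np.arctan2(v[1],v[0])),1)) for v in e])
o=(140,235)
rep("keys",[(547,255),(648,290)],.014,o)
rep("scanner",[(490,412),(580,447),(700,143),(612,97)],.024,o)
rep("lefts",[(490,405),(603,130)],.026,o);rep("rights",[(583,440),(695,160)],.026,o)
rep("foot",[(110,43),(393,175),(310,352),(25,222)],.004,o)
rep("cart",[(75,107),(267,47),(343,241),(148,304)],.083,(345,150))
E
```

```text
keys [0.4057 0.2124 0.014 ] [(np.float64(0.0494), np.float64(-108.2)), (np.float64(0.0494), np.float64(71.8))]
scanner [0.4057 0.2124 0.024 ] [(np.float64(0.0438), np.float64(-110.2)), (np.float64(0.1468), np.float64(-20.8)), (np.float64(0.0458), np.float64(63.3)), (np.float64(0.152), np.float64(159.9))]
lefts [0.4087 0.2347 0.026 ] [(np.float64(0.1333), np.float64(-21.3)), (np.float64(0.1333), np.float64(158.7))]
rights [0.3946 0.1922 0.026 ] [(np.float64(0.1351), np.float64(-21.0)), (np.float64(0.1351), np.float64(159.0))]
foot [0.4377 0.3951 0.004 ] [(np.float64(0.148), np.float64(-113.8)), (np.float64(0.0891), np.float64(156.4)), (np.float64(0.147), np.float64(66.9)), (np.float64(0.091), np.float64(-22.9))]
cart [ 0.6829 -0.1662  0.083 ] [(np.float64(0.0942), np.float64(-71.6)), (np.float64(0.0953), np.float64(-160.6)), (np.float64(0.0949), np.float64(108.5)), (np.float64(0.0954), np.float64(19.0))]
```

```bash
cat >> h.py <<'E'
def Rt(yaw,tilt=0):
    "tool pointing down, tool x at world yaw (deg); tilt: turn about tool y (deg)"
    return Ro.from_euler('xyz',[180,0,yaw],degrees=True)*Ro.from_rotvec([0,np.radians(tilt),0])
def todo(p,R):
    o=robot.get_obs();C=Ro.from_euler('xyz',o["ee_rot"]);
    print("t",round(o["time"],2),"pos",o["tool_pos"].round(4),"w",round(o["width"],4))
    print("shift units now-axes",(C.inv().apply(np.array(p)-o["tool_pos"])/.04).round(2),"goal-axes",(R.inv().apply(np.array(p)-o["tool_pos"])/.04).round(2),"turn units",((C.inv()*R).as_rotvec()/.1).round(2))
E
python3 -c "
from h import *
todo([.4062,.2122,.26],Rt(159.5))"
```

```text
t 0.9 pos [0.1776 0.5205 0.4047] w 0.0941
shift units now-axes [-7.9  -5.45  3.62] goal-axes [-8.05 -5.22  3.62] turn units [0.   0.   0.29]
```

Emit:
{"op": "play_rows", "data": {
  "translation": [
    [-0.8,-0.55,0.2],
    [-0.8,-0.55,0.2],
    [-0.8,-0.55,0.4],
    [-0.8,-0.55,0.4],
    [-0.8,-0.55,0.4],
    [-0.8,-0.55,0.4],
    [-0.8,-0.55,0.4],
    [-0.8,-0.55,0.4]
  ],
  "twist": [
    [0,0,0.1],
    [0,0,0.1],
    [0,0,0.1],
    [0,0,0],
    [0,0,0],
    [0,0,0],
    [0,0,0],
    [0,0,0]
  ],
  "gripper": [1,1,1,1,1,1,1,1]
}}

```text
time: 1.7
tool_pos: [0.358, 0.2658, 0.2924]
ee_rot: [3.141, 0.001, 2.783]
wrist_force: [0.4, 0.4, -0.1]
width: 0.094
finger_force: 0.0
```

Emit:
{"op": "play_rows", "data": {
  "translation": [
    [-0.8,-0.5,0.4],
    [-0.5,-0.3,0.2],
    [0,0,0],
    [0,0,0]
  ],
  "twist": [
    [0,0,0],
    [0,0,0],
    [0,0,0],
    [0,0,0]
  ],
  "gripper": [1,1,1,1]
}}

```text
time: 2.1
tool_pos: [0.3949, 0.219, 0.2688]
ee_rot: [3.141, -0.001, 2.781]
wrist_force: [0.1, 0.8, 0.4]
width: 0.094
finger_force: 0.0
```

```bash
python3 - <<'E'
from h import *
todo([.4062,.2122,.203],Rt(159.5))
s=robot.snapshot("side");t=robot.snapshot("top")
for c in("side","top"):
    for n in("scanner_mid","scanner_window"): print(c,n,[(np.round(d["centre"],4).tolist(),round(d["score"],2)) for d in robot.spot_point(n,c)[:1]])
a=cv2.resize(s[225:290,305:385],None,fx=8,fy=8,interpolation=2)
# predicted grasp line: project key points of assumed scanner
C=np.array([.4062,.2122,.014]);R=Ro.from_euler('z',-20.5,degrees=True)
for q in[(80,0,0),(-80,0,0),(0,26,0),(0,-26,0),(80,23,-14),(80,-23,-14),(-80,23,-14),(-80,-23,-14)]:
    u=(proj("side",C+R.apply(np.array(q)/1e3))[0]-[305,225]+.5)*8-.5;a=cv2.circle(np.ascontiguousarray(a),tuple(int(v) for v in u),3,(255,0,0),-1)
cv2.imwrite("pics/c.png",a[...,::-1])
E
```

```text
t 2.1 pos [0.3949 0.219  0.2688] w 0.094
shift units now-axes [-0.32 -0.06  1.65] goal-axes [-0.32 -0.06  1.65] turn units [ 0.01 -0.01 -0.02]
side scanner_mid [([0.4078, 0.2117, 0.0135], 0.64)]
side scanner_window [([0.4852, 0.1799, 0.0109], 0.6)]
top scanner_mid [([0.4128, 0.2102, 0.0164], 0.75)]
top scanner_window [([0.4814, 0.1849, 0.0144], 0.51)]
```

View pics/c.png

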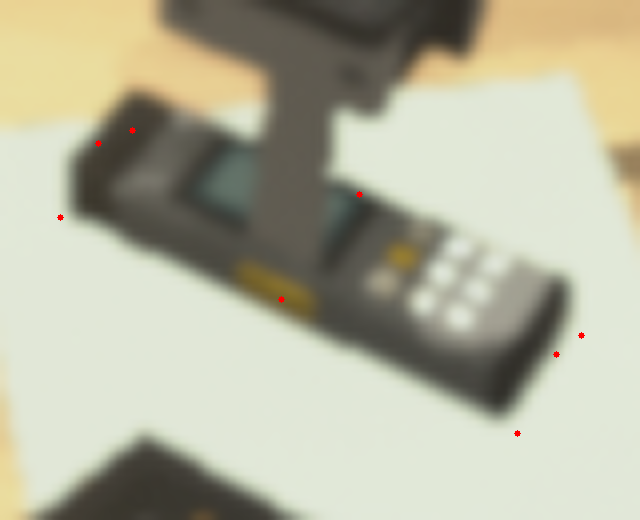

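The scanner matches my model to about 3 mm: its left key is at (275,288) against (281,299) predicted. I'll shift the target slightly and grip.

Emit:
{"op": "play_rows", "data": {
  "translation": [
    [-0.35,-0.15,0.3],
    [0,0,0.4],
    [0,0,0.4],
    [0,0,0.3],
    [0,0,0.22],
    [0,0,0],
    [0,0,0]
  ],
  "twist": [
    [0,0,0],
    [0,0,0],
    [0,0,0],
    [0,0,0],
    [0,0,0],
    [0,0,0],
    [0,0,0]
  ],
  "gripper": [1,1,1,1,1,1,1]
}}

```text
time: 3.1
tool_pos: [0.4059, 0.2087, 0.2042]
ee_rot: [3.141, 0.0, 2.783]
wrist_force: [-0.8, 0.2, -0.2]
width: 0.0939
finger_force: 0.0
```

Emit:
{"op": "play_rows", "data": {
  "translation": [
    [0,0,0],
    [0,0,0],
    [0,0,0],
    [0,0,0],
    [0,0,0],
    [0,0,0],
    [0,0,0],
    [0,0,0]
  ],
  "twist": [
    [0,0,0],
    [0,0,0],
    [0,0,0],
    [0,0,0],
    [0,0,0],
    [0,0,0],
    [0,0,0],
    [0,0,0]
  ],
  "gripper": [-1,-1,-1,-1,-1,-1,-1,-1]
}}

```text
time: 3.9
tool_pos: [0.406, 0.2086, 0.2041]
ee_rot: [3.141, 0.0, 2.783]
wrist_force: [0.5, -0.2, 0.7]
width: 0.0459
finger_force: 30.0
```

Emit:
{"op": "play_rows", "data": {
  "translation": [
    [0,0,-0.3],
    [0,0,-0.5],
    [0,0,-0.5],
    [0,0,-0.5],
    [0,0,-0.2],
    [0,0,0]
  ],
  "twist": [
    [0,0,0],
    [0,0,0],
    [0,0,0],
    [0,0,0],
    [0,0,0],
    [0,0,0]
  ],
  "gripper": [-1,-1,-1,-1,-1,-1]
}}

```text
time: 4.5
tool_pos: [0.4061, 0.2085, 0.2852]
ee_rot: [3.14, 0.002, 2.783]
wrist_force: [-0.3, -0.5, -2.8]
width: 0.0463
finger_force: 30.0
```

```bash
python3 - <<'E'
from h import *
L=np.array([.636,-.185,.043]);x=np.array([np.cos(np.radians(19)),np.sin(np.radians(19)),0])
p=L-.16*x;p[2]=.233;print(p);todo(p,Rt(199))
s=robot.snapshot("side");t=robot.snapshot("top")
for c in("side","top"):
    for n in("scanner_mid","scanner_window","key_l"): print(c,n,[(np.round(d["centre"],4).tolist(),round(d["score"],2)) for d in robot.spot_point(n,c)[:1]])
u,v=proj("side",[.406,.209,.085])[0].astype(int)
a=cv2.resize(s[v-45:v+45,u-50:u+50],None,fx=6,fy=6,interpolation=2)
cv2.imwrite("pics/d.png",a[...,::-1])
E
```

```text
[ 0.48471703 -0.2370909   0.233     ]
t 4.5 pos [0.4061 0.2085 0.2852] w 0.0463
shift units now-axes [-5.75 -9.74  1.3 ] goal-axes [  1.77 -11.17   1.3 ] turn units [ 0.01  0.02 -6.9 ]
side scanner_mid [([0.4053, 0.2089, 0.0939], 0.79)]
side scanner_window [([0.4848, 0.1808, 0.0944], 0.89)]Traceback (most recent call last):
  File "<stdin>", line 6, in <module>
ValueError: it knows: cradle, cradle_seat, label_mid, mug, scanner, scanner_mid, scanner_window, tape
```

Emit:
{"op": "play_rows", "data": {
  "translation": [
    [-0.25,-0.4,0],
    [-0.5,-0.84,0],
    [-0.5,-0.84,0],
    [-0.5,-0.84,0],
    [-0.5,-0.84,0],
    [-0.5,-0.84,0],
    [-0.5,-0.84,0],
    [-0.5,-0.84,0]
  ],
  "twist": [
    [0,0,0],
    [0,0,0],
    [0,0,0],
    [0,0,0],
    [0,0,0],
    [0,0,0],
    [0,0,0],
    [0,0,0]
  ],
  "gripper": [-1,-1,-1,-1,-1,-1,-1,-1]
}}

```text
time: 5.5
tool_pos: [0.4578, -0.081, 0.2827]
ee_rot: [3.142, -0.002, 2.783]
wrist_force: [0.7, 0.4, -2.1]
width: 0.0463
finger_force: 30.0
```

Emit:
{"op": "play_rows", "data": {
  "translation": [
    [-0.5,-0.84,0],
    [-0.5,-0.84,0],
    [-0.5,-0.84,0],
    [-0.4,-0.7,0],
    [-0.1,-0.24,0],
    [0,0,0],
    [0,0,0]
  ],
  "twist": [
    [0,0,0],
    [0,0,-0.5],
    [0,0,0],
    [0,0,0],
    [0,0,0],
    [0,0,0],
    [0,0,0]
  ],
  "gripper": [-1,-1,-1,-1,-1,-1,-1]
}}

```text
time: 6.2
tool_pos: [0.4881, -0.2355, 0.2829]
ee_rot: [3.14, -0.002, 2.833]
wrist_force: [-0.5, -0.7, -2.5]
width: 0.046
finger_force: 30.0
```

Emit:
{"op": "play_rows", "data": {
  "translation": [
    [0,0,0],
    [0,0,0],
    [0,0,0],
    [0,0,0],
    [0,0,0],
    [0,0,0],
    [0,0,0],
    [0,0,0]
  ],
  "twist": [
    [0,0,-0.9],
    [0,0,-0.9],
    [0,0,-0.9],
    [0,0,-0.9],
    [0,0,-0.9],
    [0,0,-0.9],
    [0,0,-0.9],
    [0,0,-0.1]
  ],
  "gripper": [-1,-1,-1,-1,-1,-1,-1,-1]
}}

```text
time: 7.0
tool_pos: [0.4883, -0.2346, 0.2838]
ee_rot: [3.141, -0.0, -2.808]
wrist_force: [0.1, 1.1, -2.0]
width: 0.0461
finger_force: 30.0
```

```bash
python3 - <<'E'
from h import *
todo([.4847,-.2371,.233],Rt(199))
for c in("side","top"):
    im=robot.snapshot(c)
    for n in("scanner_mid","scanner_window","label_mid"): print(c,n,[(np.round(d["centre"],4).tolist(),round(d["score"],2)) for d in robot.spot_point(n,c)[:1]])
    u,v=proj(c,[.56,-.21,.08])[0].astype(int);print(u,v)
    cv2.imwrite(f"pics/e{c}.png",cv2.resize(im[v-45:v+45,u-55:u+55],None,fx=6,fy=6,interpolation=2)[...,::-1])
E
```

```text
t 7.0 pos [ 0.4883 -0.2346  0.2838] w 0.0461
shift units now-axes [ 0.11 -0.03  1.27] goal-axes [ 0.11 -0.03  1.27] turn units [ 0.01 -0.    0.02]
side scanner_mid []
side scanner_window [([0.5657, -0.2099, 0.0906], 0.62)]
side label_mid []
314 136
top scanner_mid [([0.491, -0.2375, 0.0916], 0.92)]
top scanner_window [([0.5651, -0.2091, 0.0933], 0.63)]
top label_mid [([0.6366, -0.1877, 0.043], 0.43)]
396 223
```

View pics/etop.png

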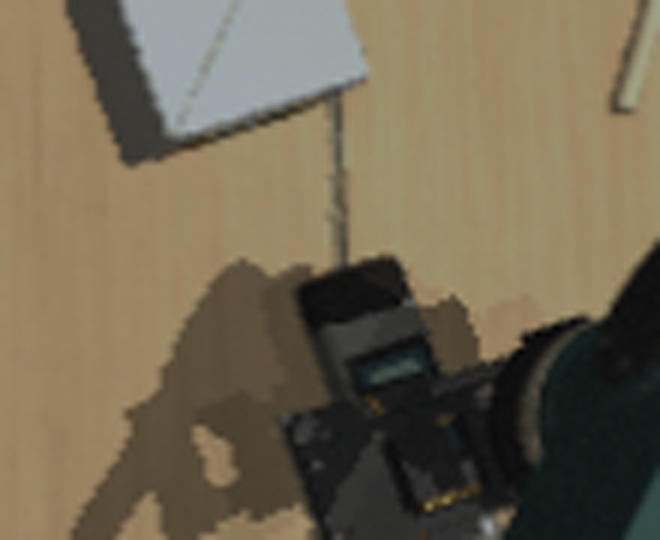

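The picture shows the scanner with its nose at (350,275), pointing squarely at the carton's label edge (185,140)–(365,75). It is still about 50 mm too high, so I'll lower it to label height.

Emit:
{"op": "play_rows", "data": {
  "translation": [
    [0.05,0.02,0.3],
    [0.05,0,0.4],
    [0,0,0.4],
    [0,0,0.17],
    [0,0,0],
    [0,0,0],
    [0,0,0],
    [0,0,0]
  ],
  "twist": [
    [0,0,0],
    [0,0,0],
    [0,0,0],
    [0,0,0],
    [0,0,0],
    [0,0,0],
    [0,0,0],
    [0,0,0]
  ],
  "gripper": [-1,-1,-1,-1,-1,-1,-1,-1]
}}

```text
time: 8.2
tool_pos: [0.4847, -0.2371, 0.234]
ee_rot: [-3.14, 0.001, -2.81]
wrist_force: [-0.0, 0.3, -1.0]
width: 0.0464
finger_force: 30.0
```

```bash
python3 - <<'E'
from h import *
todo([.4847,-.2371,.233],Rt(199))
ims=[]
M=np.array([.4847,-.2371,.043]);x=np.array([np.cos(np.radians(19)),np.sin(np.radians(19)),0]);y=np.array([-x[1],x[0],0])
for c in("side","top"):
    im=robot.snapshot(c)
    for n in("scanner_mid","scanner_window","label_mid"): print(c,n,[(np.round(d["centre"],4).tolist(),round(d["score"],2)) for d in robot.spot_point(n,c)[:1]])
    u,v=proj(c,[.56,-.21,.05])[0].astype(int)
    a=np.ascontiguousarray(cv2.resize(im[v-45:v+45,u-33:u+33],None,fx=6,fy=6,interpolation=2))
    cc=M+.21*x
    Q=[cc+.05*i*x+.0495*j*y+[0,0,.04] for i,j in((-1,-1),(-1,1),(1,1),(1,-1))]+[M+.08*x+.023*j*y+[0,0,.014] for j in(-1,1)]
    for q in Q:
        w=(proj(c,q)[0]-[u-33,v-45]+.5)*6-.5;cv2.circle(a,tuple(int(k) for k in w),3,(255,0,0),-1)
    ims.append(a)
cv2.imwrite("pics/f.png",np.hstack(ims)[...,::-1])
E
```

```text
t 8.2 pos [ 0.4847 -0.2371  0.234 ] w 0.0464
shift units now-axes [-0.   -0.    0.03] goal-axes [-0.   -0.    0.03] turn units [-0.01  0.01 -0.  ]
side scanner_mid [([0.4859, -0.236, 0.0431], 0.67)]
side scanner_window [([0.5606, -0.2115, 0.0431], 0.63)]
side label_mid [([0.5627, -0.2111, 0.041], 0.7)]
top scanner_mid [([0.4883, -0.2388, 0.0448], 0.75)]
top scanner_window [([0.5607, -0.2116, 0.0464], 0.58)]
top label_mid [([0.6363, -0.1864, 0.0424], 0.42)]
```

View pics/f.png

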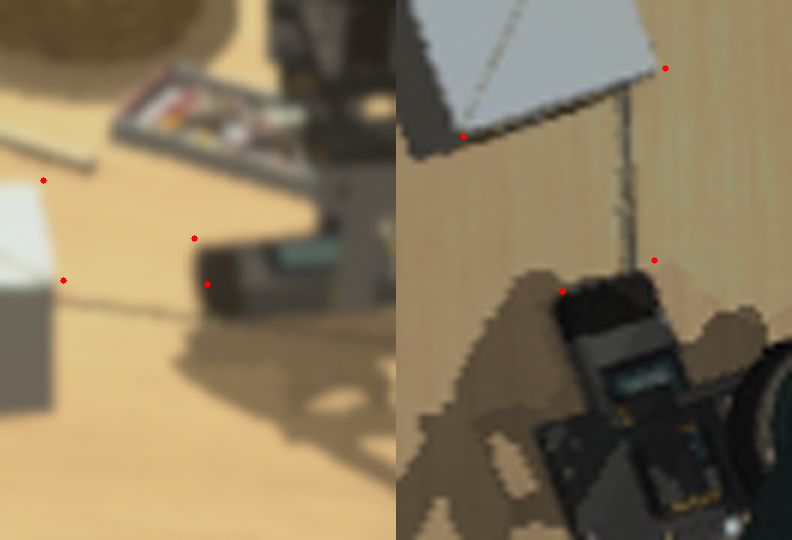

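In the top view the nose points at the middle of the label edge: lateral error is under 2 mm and the spotted gap is about 80 mm. In the side view the scanner is level at label height. Holding.

Emit:
{"op": "play_rows", "data": {
  "translation": [
    [0,0,0],
    [0,0,0],
    [0,0,0],
    [0,0,0],
    [0,0,0],
    [0,0,0],
    [0,0,0],
    [0,0,0]
  ],
  "twist": [
    [0,0,0],
    [0,0,0],
    [0,0,0],
    [0,0,0],
    [0,0,0],
    [0,0,0],
    [0,0,0],
    [0,0,0]
  ],
  "gripper": [-1,-1,-1,-1,-1,-1,-1,-1]
}}

```text
time: 9.4
tool_pos: [0.4844, -0.2369, 0.2331]
ee_rot: [3.142, 0.0, -2.81]
wrist_force: [0.2, -0.2, -1.4]
width: 0.0459
finger_force: 30.0
```

Emit:
{"op": "play_rows", "data": {
  "translation": [
    [0,0,0],
    [0,0,0],
    [0,0,0],
    [0,0,0],
    [0,0,0],
    [0,0,0],
    [0,0,0],
    [0,0,0]
  ],
  "twist": [
    [0,0,0],
    [0,0,0],
    [0,0,0],
    [0,0,0],
    [0,0,0],
    [0,0,0],
    [0,0,0],
    [0,0,0]
  ],
  "gripper": [-1,-1,-1,-1,-1,-1,-1,-1]
}}

```text
time: 10.2
tool_pos: [0.4844, -0.2369, 0.2331]
ee_rot: [3.142, 0.0, -2.81]
wrist_force: [-0.2, -0.4, -2.4]
width: 0.0461
finger_force: 30.0
```

Emit:
{"op": "play_rows", "data": {
  "translation": [
    [0,0,0],
    [0,0,0],
    [0,0,0],
    [0,0,0],
    [0,0,0],
    [0,0,0],
    [0,0,0],
    [0,0,0]
  ],
  "twist": [
    [0,0,0],
    [0,0,0],
    [0,0,0],
    [0,0,0],
    [0,0,0],
    [0,0,0],
    [0,0,0],
    [0,0,0]
  ],
  "gripper": [-1,-1,-1,-1,-1,-1,-1,-1]
}}

```text
time: 11.0
tool_pos: [0.4844, -0.2369, 0.2331]
ee_rot: [3.142, 0.0, -2.81]
wrist_force: [0.4, -0.6, -2.1]
width: 0.0458
finger_force: 30.0
```

```bash
python3 - <<'E'
from h import *
todo([.4,.15,.28],Rt(199))
# cradle: reuse top0 crop pixels: open-end cheek corners and low-end outer corners
def P(p,z): return ray("top",[140+(p[0]+.5)/6-.5,235+(p[1]+.5)/6-.5],z)
F=np.array([.4372,.3945]);a=np.radians(66.8);ex=np.array([np.cos(a),np.sin(a)]);ey=np.array([-ex[1],ex[0]])
for n,p,z in(("hiA",(130,85),.08),("hiB",(58,238),.08),("loA",(362,180),.045),("loB",(288,340),.045),("floor_hiA",(122,108),.062),("floor_hiB",(70,220),.062),("contact1",(311,232),.03),("contact2",(295,265),.03)):
    w=P(p,z)[:2]-F;print(n,(w@ex).round(4),(w@ey).round(4))
E
```

```text
t 11.0 pos [ 0.4844 -0.2369  0.2331] w 0.0458
shift units now-axes [-1.15  9.83 -1.17] goal-axes [-1.16  9.83 -1.17] turn units [ 0.  0. -0.]
hiA 0.0373 -0.0382
hiB 0.0368 0.0339
loA -0.0674 -0.0395
loB -0.0674 0.0378
floor_hiA 0.0408 -0.0261
floor_hiB 0.0402 0.0274
contact1 -0.0539 -0.0078
contact2 -0.0536 0.0086
```

The beam was held still for over 2.5 s. Next I carry the scanner back and lay it down near where it started, keeping its yaw of 19°.

Emit:
{"op": "play_rows", "data": {
  "translation": [
    [0.2,0,-0.4],
    [0.2,0,-0.6],
    [0,0.4,-0.2],
    [-0.1,0.9,0],
    [-0.2,1,0],
    [-0.2,1,0],
    [-0.2,1,0],
    [-0.2,1,0]
  ],
  "twist": [
    [0,0,0],
    [0,0,0],
    [0,0,0],
    [0,0,0],
    [0,0,0],
    [0,0,0],
    [0,0,0],
    [0,0,0]
  ],
  "gripper": [-1,-1,-1,-1,-1,-1,-1,-1]
}}

```text
time: 11.8
tool_pos: [0.4338, -0.0285, 0.2813]
ee_rot: [-3.141, 0.001, -2.811]
wrist_force: [0.6, 0.6, -2.6]
width: 0.0461
finger_force: 30.0
```

Emit:
{"op": "play_rows", "data": {
  "translation": [
    [-0.2,1,0],
    [-0.2,1,0],
    [-0.2,1,0],
    [-0.2,1,0],
    [-0.1,0.5,0],
    [0,0.2,0],
    [0,0,0],
    [0,0,0]
  ],
  "twist": [
    [0,0,0],
    [0,0,0],
    [0,0,0],
    [0,0,0],
    [0,0,0],
    [0,0,0],
    [0,0,0],
    [0,0,0]
  ],
  "gripper": [-1,-1,-1,-1,-1,-1,-1,-1]
}}

```text
time: 12.6
tool_pos: [0.4074, 0.1589, 0.281]
ee_rot: [-3.141, -0.0, -2.811]
wrist_force: [-0.3, -0.3, -2.7]
width: 0.0463
finger_force: 30.0
```

```bash
python3 - <<'E'
from h import *
todo([.42,.19,.2045],Rt(199))
E
```

```text
t 12.6 pos [0.4074 0.1589 0.281 ] w 0.0463
shift units now-axes [-0.55  0.64  1.91] goal-axes [-0.55  0.63  1.91] turn units [-0.01 -0.   -0.01]
```

Emit:
{"op": "play_rows", "data": {
  "translation": [
    [-0.1,0.3,0.3],
    [0,0.3,0.5],
    [0,0,0.5],
    [0,0,0.4],
    [0,0,0.2],
    [0,0,0],
    [0,0,0],
    [0,0,0]
  ],
  "twist": [
    [0,0,0],
    [0,0,0],
    [0,0,0],
    [0,0,0],
    [0,0,0],
    [0,0,0],
    [0,0,0],
    [0,0,0]
  ],
  "gripper": [-1,-1,-1,-1,-1,-1,-1,-1]
}}

```text
time: 13.4
tool_pos: [0.4035, 0.1834, 0.2051]
ee_rot: [3.141, 0.001, -2.811]
wrist_force: [0.3, 0.7, -2.9]
width: 0.0457
finger_force: 30.0
```

Emit:
{"op": "play_rows", "data": {
  "translation": [
    [0,0,0],
    [0,0,0],
    [0,0,0],
    [0,0,0],
    [0,0,-0.4],
    [0,0,-0.5],
    [0,0,-0.5],
    [0,0,-0.1]
  ],
  "twist": [
    [0,0,0],
    [0,0,0],
    [0,0,0],
    [0,0,0],
    [0,0,0],
    [0,0,0],
    [0,0,0],
    [0,0,0]
  ],
  "gripper": [0.6,0.6,0.6,0.6,0.6,0.6,0.6,0.6]
}}

```text
time: 14.2
tool_pos: [0.4041, 0.1839, 0.2679]
ee_rot: [-3.141, 0.006, -2.81]
wrist_force: [0.4, 0.3, 0.8]
width: 0.0752
finger_force: 0.0
```

```bash
python3 - <<'E'
from h import *
todo([.42,.19,.2045],Rt(199))
for c in("side","top"):
    im=robot.snapshot(c);cv2.imwrite(f"pics/g{c}.png",im[...,::-1])
    for n in("scanner_mid","scanner_window","cradle_seat","cradle"): print(c,n,[(np.round(d["centre"],4).tolist(),round(d["score"],2)) for d in robot.spot_point(n,c)[:1]])
E
```

```text
t 14.2 pos [0.4041 0.1839 0.2679] w 0.0752
shift units now-axes [-0.42  0.02  1.59] goal-axes [-0.43  0.02  1.58] turn units [-0.    0.06 -0.  ]
side scanner_mid [([0.4031, 0.1817, 0.0119], 0.72)]
side scanner_window [([0.4822, 0.2094, 0.0137], 0.75)]
side cradle_seat [([0.4449, 0.4107, 0.0614], 0.59)]
side cradle [([0.4363, 0.3947, 0.0003], 0.87)]
top scanner_mid []
top scanner_window [([0.4762, 0.2069, 0.0138], 0.57)]
top cradle_seat [([0.4451, 0.4087, 0.0655], 0.66)]
top cradle [([0.435, 0.3948, 0.0005], 0.95)]
```

Emit:
{"op": "play_rows", "data": {
  "translation": [
    [-0.7,0,0.2],
    [-0.7,0,0.4],
    [0,0,0.4],
    [0,0,0.4],
    [0,0,0.2],
    [0,0,0],
    [0,0,0],
    [0,0,0]
  ],
  "twist": [
    [0,0,0],
    [0,0,0],
    [0,0,0],
    [0,0,0],
    [0,0,0],
    [0,0,0],
    [0,0,0],
    [0,0,0]
  ],
  "gripper": [0.6,0.6,0.6,0.6,0.6,0.6,0.6,0.6]
}}

```text
time: 15.5
tool_pos: [0.4563, 0.2018, 0.2015]
ee_rot: [3.142, 0.001, -2.81]
wrist_force: [-0.2, -0.4, 0.6]
width: 0.0753
finger_force: 0.0
```

Emit:
{"op": "play_rows", "data": {
  "translation": [
    [0,0,0],
    [0,0,0],
    [0,0,0],
    [0,0,0],
    [0,0,0],
    [0,0,0]
  ],
  "twist": [
    [0,0,0],
    [0,0,0],
    [0,0,0],
    [0,0,0],
    [0,0,0],
    [0,0,0]
  ],
  "gripper": [-1,-1,-1,-1,-1,-1]
}}

```text
time: 16.1
tool_pos: [0.4562, 0.2018, 0.2012]
ee_rot: [3.142, 0.0, -2.81]
wrist_force: [-0.3, 0.7, 0.6]
width: 0.0458
finger_force: 30.0
```

Emit:
{"op": "play_rows", "data": {
  "translation": [
    [0,0,-0.3],
    [0,0,-0.6],
    [0,0,-0.8],
    [0,0,-0.8],
    [0,0,-0.8],
    [0,0,-0.2],
    [0,0,0],
    [0,0,0]
  ],
  "twist": [
    [0,0,0],
    [0,0,0],
    [0,0,0],
    [0,0,0],
    [0,0,0],
    [0,0,0],
    [0,0,0],
    [0,0,0]
  ],
  "gripper": [-1,-1,-1,-1,-1,-1,-1,-1]
}}

```text
time: 16.9
tool_pos: [0.4558, 0.2016, 0.3393]
ee_rot: [3.141, -0.003, -2.81]
wrist_force: [0.0, 0.7, -2.9]
width: 0.046
finger_force: 30.0
```

```bash
cat >> h.py <<'E'
def seatT(S,gx,gz,dx=0,dz=0,yaw=66.8):
    "TCP for scanner at seat S (+dx along slope,+dz off floor); grip gx, TCP gz above mid"
    R=Rt(yaw+180,-20);ax,ay,az=R.apply([[-1,0,0],[0,1,0],[0,0,-1]]);return S+(gx+dx)*ax+(gz+dz)*az,R
E
python3 - <<'E'
from h import *
p,R=seatT(np.array([.445,.410,.0625]),.057,.1895,.04,.05);print(p.round(4));todo(p,R)
for c in("side","top"):
    im=robot.snapshot(c)
    for n in("scanner_mid","scanner_window"): print(c,n,[(np.round(d["centre"],4).tolist(),round(d["score"],2)) for d in robot.spot_point(n,c)[:1]])
E
```

```text
[0.4486 0.4185 0.3207]
t 16.9 pos [0.4558 0.2016 0.3393] w 0.046
shift units now-axes [-1.6   5.19  0.46] goal-axes [-4.46  2.3   2.12] turn units [-1.44 -3.31 -8.26]
side scanner_mid [([0.403, 0.1833, 0.1524], 0.82)]
side scanner_window [([0.4793, 0.2072, 0.1516], 0.82)]
top scanner_mid [([0.406, 0.182, 0.1535], 0.67)]
top scanner_window []
```

Emit:
{"op": "play_rows", "data": {
  "translation": [
    [0,0,0],
    [0,0,0],
    [0,0,0],
    [0,0,0],
    [0,0,0],
    [0,0,0],
    [0,0,0],
    [0,0,0]
  ],
  "twist": [
    [0,0,-0.6],
    [0,0,-0.9],
    [0,0,-0.9],
    [0,0,-0.9],
    [0,0,-0.9],
    [0,0,-0.9],
    [0,0,-0.9],
    [0,0,-0.9]
  ],
  "gripper": [-1,-1,-1,-1,-1,-1,-1,-1]
}}

```text
time: 18.0
tool_pos: [0.4561, 0.2018, 0.3406]
ee_rot: [3.141, -0.001, -2.117]
wrist_force: [0.3, 0.6, -2.3]
width: 0.0457
finger_force: 30.0
```

Emit:
{"op": "play_rows", "data": {
  "translation": [
    [0,0,0],
    [0,0,0],
    [0,0,0],
    [0,0,0],
    [0,0,0],
    [0,0,0],
    [0,0,0],
    [0,0,0]
  ],
  "twist": [
    [0,0,-0.9],
    [0,0,-0.54],
    [0,-0.6,0],
    [0,-0.8,0],
    [0,-0.8,0],
    [0,-0.8,0],
    [0,-0.49,0],
    [0,0,0]
  ],
  "gripper": [-1,-1,-1,-1,-1,-1,-1,-1]
}}

```text
time: 18.8
tool_pos: [0.4559, 0.2013, 0.3404]
ee_rot: [3.14, 0.348, -1.978]
wrist_force: [-1.2, 0.5, -3.0]
width: 0.0457
finger_force: 30.0
```

```bash
python3 - <<'E'
from h import *
p,R=seatT(np.array([.445,.410,.0625]),.0555,.187,.04,.05);print(p.round(4));todo(p,R)
E
```

```text
[0.4484 0.418  0.3179]
t 18.8 pos [0.4559 0.2013 0.3404] w 0.0457
shift units now-axes [-4.42  2.31  2.2 ] goal-axes [-4.42  2.31  2.21] turn units [ 0.01 -0.01 -0.02]
```

Emit:
{"op": "play_rows", "data": {
  "translation": [
    [-0.5,0.25,0],
    [-0.8,0.42,0],
    [-0.8,0.42,0],
    [-0.8,0.42,0],
    [-0.8,0.42,0],
    [-0.5,0.28,0],
    [-0.2,0.1,0],
    [0,0,0]
  ],
  "twist": [
    [0,0,0],
    [0,0,0],
    [0,0,0],
    [0,0,0],
    [0,0,0],
    [0,0,0],
    [0,0,0],
    [0,0,0]
  ],
  "gripper": [-1,-1,-1,-1,-1,-1,-1,-1]
}}

```text
time: 19.6
tool_pos: [0.4363, 0.391, 0.401]
ee_rot: [-3.141, 0.348, -1.975]
wrist_force: [0.1, -0.7, -2.4]
width: 0.0457
finger_force: 30.0
```

Emit:
{"op": "play_rows", "data": {
  "translation": [
    [0,0,0.5],
    [0,0,0.6],
    [0,0,0.6],
    [0,0,0.4],
    [0,0,0],
    [0,0,0]
  ],
  "twist": [
    [0,0,0],
    [0,0,0],
    [0,0,0],
    [0,0,0],
    [0,0,0],
    [0,0,0]
  ],
  "gripper": [-1,-1,-1,-1,-1,-1]
}}

```text
time: 20.2
tool_pos: [0.4482, 0.416, 0.3223]
ee_rot: [3.142, 0.348, -1.977]
wrist_force: [0.3, -0.7, -2.1]
width: 0.0457
finger_force: 30.0
```

```bash
python3 - <<'E'
from h import *
S=np.array([.445,.410,.0625])
p,R=seatT(S,.0555,.187,.04,.05);print(p.round(4));todo(p,R)
o=robot.get_obs();C=Ro.from_euler('xyz',o["ee_rot"]);g=o["tool_pos"]
ax,ay,az=C.apply([[-1,0,0],[0,1,0],[0,0,-1]]);M=g-.0555*ax-.187*az;print("mid",M.round(4))
ims=[]
for c in("side","top"):
    im=robot.snapshot(c)
    for n in("scanner_mid","scanner_window","cradle_seat"): print(c,n,[(np.round(d["centre"],4).tolist(),round(d["score"],2)) for d in robot.spot_point(n,c)[:1]])
    u,v=proj(c,S)[0].astype(int);f=6;w=33;h=45
    a=np.ascontiguousarray(cv2.resize(im[v-h:v+h,u-w:u+w],None,fx=f,fy=f,interpolation=2))
    b=seatT(S,0,0)[1];bx,by,bz=b.apply([[-1,0,0],[0,1,0],[0,0,-1]])
    Q=[(S+x*bx+y*by+.010*bz,(255,0,0)) for x,y in((.023,.038),(.023,-.038),(-.08,.026),(-.08,-.026))]+[(M+x*ax+y*ay+.014*az,(0,255,0)) for x in(-.08,.08) for y in(.023,-.023)]
    for q,k in Q:
        t=(proj(c,q)[0]-[u-w,v-h]+.5)*f-.5;cv2.circle(a,tuple(int(i) for i in t),3,k,-1)
    ims.append(a)
cv2.imwrite("pics/i.png",np.hstack(ims)[...,::-1])
E
```

```text
[0.4484 0.418  0.3179]
t 20.2 pos [0.4482 0.416  0.3223] w 0.0457
shift units now-axes [-0.01  0.01  0.12] goal-axes [-0.01  0.01  0.12] turn units [-0.   -0.01 -0.01]
mid [0.4528 0.4267 0.1276]
side scanner_mid [([0.4526, 0.4286, 0.1246], 0.89)]
side scanner_window [([0.4833, 0.4939, 0.1533], 0.84)]
side cradle_seat []
top scanner_mid [([0.4566, 0.4278, 0.129], 0.75)]
top scanner_window []
top cradle_seat [([0.4488, 0.4086, 0.0679], 0.73)]
```

View pics/i.png

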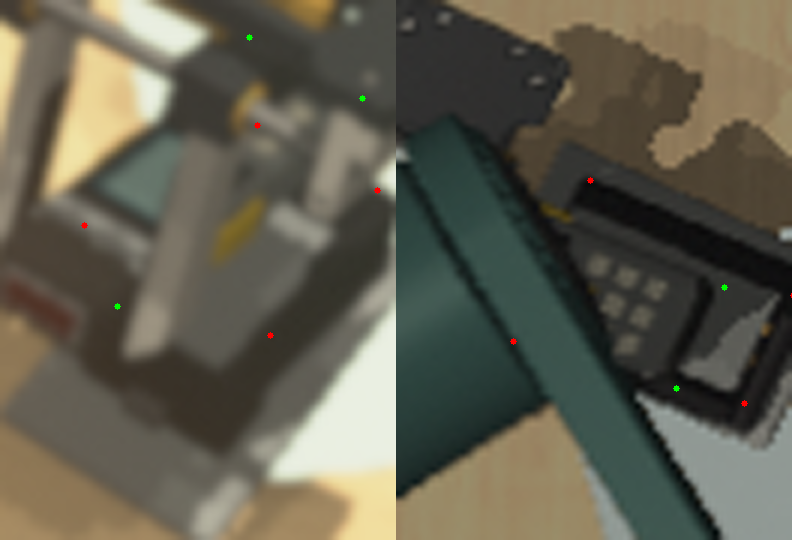

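The picture shows the scanner above the cradle at the same tilt. In the right half its tail is near (700,330), inside the channel between the upper cheek (690,225) and the lower cheek (700,400). I'll lower it to just above the cheeks and compare again.

Emit:
{"op": "play_rows", "data": {
  "translation": [
    [0,0,0.3],
    [0,0,0.36],
    [0,0,0],
    [0,0,0]
  ],
  "twist": [
    [0,0,0],
    [0,0,0],
    [0,0,0],
    [0,0,0]
  ],
  "gripper": [-1,-1,-1,-1]
}}

```text
time: 21.0
tool_pos: [0.4512, 0.4249, 0.2957]
ee_rot: [3.14, 0.346, -1.977]
wrist_force: [-0.0, -0.2, -1.9]
width: 0.0456
finger_force: 30.0
```

```bash
cat > look.py <<'E'
from h import *
import sys
S=np.array([.445,.410,.0625])
p,R=seatT(S,.0555,.187);todo(p,R)
o=robot.get_obs();C=Ro.from_euler('xyz',o["ee_rot"]);g=o["tool_pos"]
ax,ay,az=C.apply([[-1,0,0],[0,1,0],[0,0,-1]]);M=g-.0555*ax-.187*az
bx,by,bz=R.apply([[-1,0,0],[0,1,0],[0,0,-1]])
print("mid rel seat xyz mm",[round(float((M-S)@b)*1e3,1) for b in(bx,by,bz)],"F",o["wrist_force"].round(1))
ims=[]
for c in("side","top"):
    im=robot.snapshot(c)
    for n in("scanner_mid","scanner_window","cradle_seat"):
        for d in robot.spot_point(n,c)[:1]: print(c,n,[round(float((np.array(d["centre"])-S)@b)*1e3,1) for b in(bx,by,bz)],round(d["score"],2))
    u,v=proj(c,S-.02*bx)[0].astype(int);f=8;w=25;h=35
    ims.append(cv2.resize(im[v-h:v+h,u-w:u+w],None,fx=f,fy=f,interpolation=2))
cv2.imwrite(sys.argv[1],np.clip(np.hstack(ims)[...,::-1].astype(float)*1.6,0,255))
E
python3 look.py pics/j.png
```

```text
t 21.0 pos [0.4512 0.4249 0.2957] w 0.0456
shift units now-axes [ 0.98 -0.01  0.67] goal-axes [ 0.99 -0.    0.67] turn units [ 0.01 -0.03 -0.01]
mid rel seat xyz mm [38.9, 0.5, 26.8] F [-0.  -0.2 -1.9]
side scanner_mid [38.8, 1.2, 28.0] 0.58
side scanner_window [118.4, -1.6, 27.8] 0.96
side cradle_seat [38.3, -2.3, 14.5] 0.71
top scanner_mid [43.5, -4.3, 29.2] 0.75
top cradle_seat [-0.3, -2.4, 6.1] 0.81[ WARN:0@3.053] global loadsave.cpp:1063 imwrite_ Unsupported depth image for selected encoder is fallbacked to CV_8U.
```

View pics/j.png

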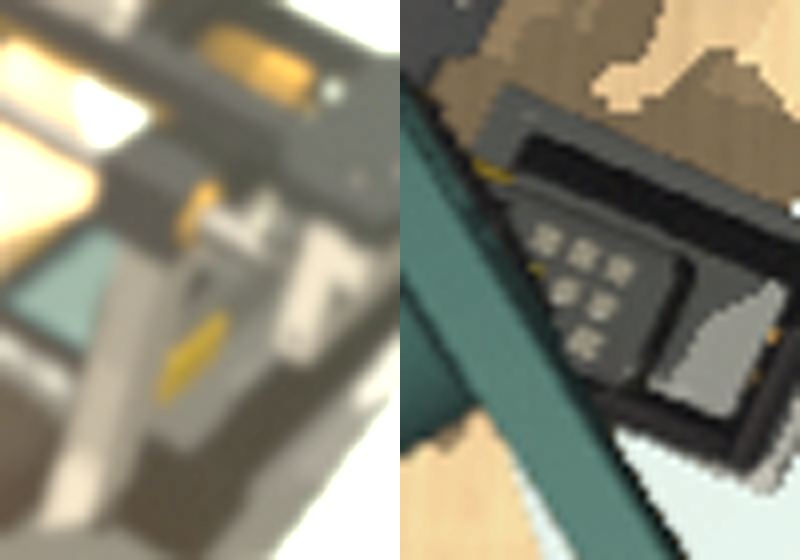

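In the right half the tail's rear edge runs (690,262)–(645,385). The channel's inner end corners are at about (788,275) and (735,418). I'll convert these to lateral offsets.

```bash
python3 - <<'E'
from h import *
S=np.array([.445,.410,.0625]);p,R=seatT(S,0,0);bx,by,bz=R.apply([[-1,0,0],[0,1,0],[0,0,-1]])
u,v=proj("top",S-.02*bx)[0].astype(int)
def I(px,zr):
    uv=[u-25+(px[0]-400+.5)/8-.5,v-35+(px[1]+.5)/8-.5]
    a=ray("top",uv,0);b=ray("top",uv,.2);d=b-a;t=((S+zr*bz-a)@bz)/(d@bz);q=a+t*d-S
    return [round(float(q@k)*1e3,1) for k in(bx,by)]
for n,px,z in(("tail up",(690,262),.039),("tail dn",(645,385),.039),("side up",(560,205),.04),("wall up",(788,275),.0),("wall dn",(735,418),.0),("cheek out up",(525,135),.010),("cheek out up R",(800,243),.010),("cheek out dn R",(742,468),.01),("contact",(773,334),.0),("contact2",(755,378),.0)): print(n,I(px,z))
E
```

```text
tail up [-34.6, -22.2]
tail dn [-38.3, 19.3]
side up [10.8, -23.1]
wall up [-72.5, -27.0]
wall dn [-76.7, 23.6]
cheek out up [27.6, -36.8]
cheek out up R [-69.8, -39.2]
cheek out dn R [-84.1, 36.6]
contact [-76.4, -7.0]
contact2 [-77.2, 8.8]
```

Scanner and channel agree laterally within about 1 mm. I'll lower gently until it touches.

Emit:
{"op": "play_rows", "data": {
  "translation": [
    [0,-0.01,0.2],
    [0,0,0.2],
    [0,0,0.1],
    [0,0,0],
    [0,0,0]
  ],
  "twist": [
    [0,0,0],
    [0,0,0],
    [0,0,0],
    [0,0,0],
    [0,0,0]
  ],
  "gripper": [-1,-1,-1,-1,-1]
}}

```text
time: 21.9
tool_pos: [0.4545, 0.4311, 0.2782]
ee_rot: [3.141, 0.348, -1.976]
wrist_force: [0.8, 1.1, -2.7]
width: 0.0457
finger_force: 30.0
```

Emit:
{"op": "play_rows", "data": {
  "translation": [
    [0,0,0.05],
    [0,0,0.0],
    [0,0,0]
  ],
  "twist": [
    [0,0,0],
    [0,0,0],
    [0,0,0]
  ],
  "gripper": [-1,-1,-1]
}}

```text
time: 22.2
tool_pos: [0.4548, 0.4317, 0.277]
ee_rot: [-3.141, 0.349, -1.976]
wrist_force: [-0.6, 0.2, -3.6]
width: 0.0456
finger_force: 30.0
```

Emit:
{"op": "play_rows", "data": {
  "translation": [
    [0,0,0.05],
    [0,0,0.0],
    [0,0,0]
  ],
  "twist": [
    [0,0,0],
    [0,0,0],
    [0,0,0]
  ],
  "gripper": [-1,-1,-1]
}}

```text
time: 22.5
tool_pos: [0.455, 0.4323, 0.2749]
ee_rot: [3.141, 0.349, -1.976]
wrist_force: [0.5, 0.6, -1.7]
width: 0.046
finger_force: 30.0
```

```bash
python3 look.py pics/k.png 2>/dev/null
```

```text
t 22.5 pos [0.455  0.4323 0.2749] w 0.046
shift units now-axes [1.   0.01 0.11] goal-axes [1.   0.01 0.11] turn units [-0.   -0.   -0.01]
mid rel seat xyz mm [40.0, -0.4, 4.2] F [ 0.5  0.6 -1.7]
side scanner_mid [38.8, 1.9, 3.7] 0.76
side scanner_window [120.8, -0.3, 2.6] 0.8
side cradle_seat [-39.7, 3.6, -52.7] 0.62
top scanner_mid [40.4, -4.1, 4.0] 0.83
```

Emit:
{"op": "play_rows", "data": {
  "translation": [
    [0,0,0.05],
    [0,0,0.0],
    [0,0,0]
  ],
  "twist": [
    [0,0,0],
    [0,0,0],
    [0,0,0]
  ],
  "gripper": [-1,-1,-1]
}}

```text
time: 23.2
tool_pos: [0.4553, 0.4329, 0.2729]
ee_rot: [3.141, 0.349, -1.976]
wrist_force: [0.7, -0.5, -2.5]
width: 0.0458
finger_force: 30.0
```

Emit:
{"op": "play_rows", "data": {
  "translation": [
    [0,0,0.05],
    [0,0,0.0],
    [0,0,0]
  ],
  "twist": [
    [0,0,0],
    [0,0,0],
    [0,0,0]
  ],
  "gripper": [-1,-1,-1]
}}

```text
time: 23.5
tool_pos: [0.4556, 0.4336, 0.2719]
ee_rot: [-3.141, 0.35, -1.976]
wrist_force: [-1.7, 0.2, 0.8]
width: 0.0456
finger_force: 30.0
```

Floor contact is at the expected height (about 3 N). Now I'll slide it down the slope to the end wall.

Emit:
{"op": "play_rows", "data": {
  "translation": [
    [0.15,0,-0.01],
    [0.2,0,0],
    [0.2,0,0],
    [0,0,0],
    [0,0,0]
  ],
  "twist": [
    [0,0,0],
    [0,0,0],
    [0,0,0],
    [0,0,0],
    [0,0,0]
  ],
  "gripper": [-1,-1,-1,-1,-1]
}}

```text
time: 24.0
tool_pos: [0.4471, 0.4135, 0.2639]
ee_rot: [3.142, 0.347, -1.977]
wrist_force: [-1.3, -3.3, 2.0]
width: 0.0458
finger_force: 30.0
```

Emit:
{"op": "play_rows", "data": {
  "translation": [
    [0.15,0,0],
    [0.1,0,0],
    [0,0,0],
    [0,0,0]
  ],
  "twist": [
    [0,0,0],
    [0,0,0],
    [0,0,0],
    [0,0,0]
  ],
  "gripper": [-1,-1,-1,-1]
}}

```text
time: 24.4
tool_pos: [0.4437, 0.4057, 0.261]
ee_rot: [-3.141, 0.35, -1.976]
wrist_force: [0.1, -1.2, 3.5]
width: 0.0459
finger_force: 30.0
```

```bash
python3 look.py pics/l.png 2>/dev/null
```

```text
t 24.4 pos [0.4437 0.4057 0.261 ] w 0.0459
shift units now-axes [0.21 0.01 0.03] goal-axes [0.21 0.01 0.03] turn units [-0.01  0.   -0.01]
mid rel seat xyz mm [8.3, -0.6, 1.1] F [ 0.1 -1.2  3.5]
side scanner_mid [9.2, -2.0, -2.3] 0.74
side scanner_window [84.1, -2.6, 0.8] 0.86
side cradle_seat [0.0, 3.8, -2.4] 0.94
top cradle_seat [1.3, -2.0, 3.2] 0.77
```

Sliding freely, with about 8 mm to go.

Emit:
{"op": "play_rows", "data": {
  "translation": [
    [0.06,0,0],
    [0.06,0,0],
    [0,0,0],
    [0,0,0]
  ],
  "twist": [
    [0,0,0],
    [0,0,0],
    [0,0,0],
    [0,0,0]
  ],
  "gripper": [-1,-1,-1,-1]
}}

```text
time: 25.2
tool_pos: [0.442, 0.4018, 0.2596]
ee_rot: [-3.141, 0.351, -1.976]
wrist_force: [0.2, 0.7, 5.1]
width: 0.0458
finger_force: 30.0
```

Emit:
{"op": "play_rows", "data": {
  "translation": [
    [0.05,0,0],
    [0,0,0],
    [0,0,0]
  ],
  "twist": [
    [0,0,0],
    [0,0,0],
    [0,0,0]
  ],
  "gripper": [-1,-1,-1]
}}

```text
time: 25.5
tool_pos: [0.4415, 0.4006, 0.2592]
ee_rot: [-3.141, 0.353, -1.977]
wrist_force: [3.6, 4.9, 3.8]
width: 0.0461
finger_force: 30.0
```

Emit:
{"op": "play_rows", "data": {
  "translation": [
    [0.05,0,0],
    [0,0,0],
    [0,0,0]
  ],
  "twist": [
    [0,0,0],
    [0,0,0],
    [0,0,0]
  ],
  "gripper": [-1,-1,-1]
}}

```text
time: 25.8
tool_pos: [0.4412, 0.3997, 0.2594]
ee_rot: [-3.14, 0.357, -1.977]
wrist_force: [3.8, 7.4, 3.8]
width: 0.0458
finger_force: 30.0
```

Emit:
{"op": "play_rows", "data": {
  "translation": [
    [0.06,0,0],
    [0,0,0],
    [0,0,0]
  ],
  "twist": [
    [0,0,0],
    [0,0,0],
    [0,0,0]
  ],
  "gripper": [-1,-1,-1]
}}

```text
time: 26.1
tool_pos: [0.4407, 0.3987, 0.2598]
ee_rot: [-3.14, 0.362, -1.977]
wrist_force: [5.3, 11.8, 4.8]
width: 0.0461
finger_force: 30.0
```

Emit:
{"op": "play_rows", "data": {
  "translation": [
    [0.06,0,0],
    [0,0,0],
    [0,0,0]
  ],
  "twist": [
    [0,0,0],
    [0,0,0],
    [0,0,0]
  ],
  "gripper": [-1,-1,-1]
}}

```text
time: 26.4
tool_pos: [0.4402, 0.3976, 0.2603]
ee_rot: [-3.139, 0.367, -1.977]
wrist_force: [5.4, 15.0, 4.6]
width: 0.0462
finger_force: 30.0
```

```bash
python3 look.py pics/m.png 2>/dev/null; python3 -c "
from h import *;o=robot.get_obs();print(o['wrist_force'],o['wrist_torque'],o['ee_rot'])"
```

```text
t 26.4 pos [0.4402 0.3976 0.2603] w 0.0462
shift units now-axes [-0.01  0.01  0.08] goal-axes [-0.01  0.01  0.08] turn units [-0.03  0.18 -0.02]
mid rel seat xyz mm [3.0, -0.9, 2.4] F [ 5.4 15.   4.6]
side scanner_window [82.0, -4.1, 2.9] 0.97
side cradle_seat [0.1, 3.2, -1.0] 0.76
top cradle_seat [1.9, -2.7, 3.5] 0.71
[ 5.34246017 14.09202136  4.44353571] [ 2.77390741 -0.70627472 -0.07426574] [-3.13900847  0.36663733 -1.97732488]
```

View pics/m.png

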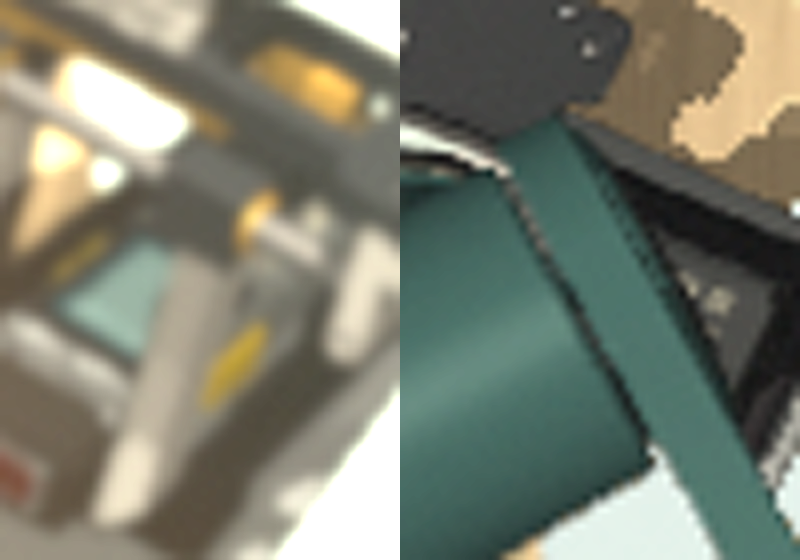

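The side view shows the scanner seated between the cheeks with the key at (237,360), and the wall reaction has built up to about 15 N. I'll release and back straight out.

Emit:
{"op": "play_rows", "data": {
  "translation": [
    [0,0,0],
    [0,0,0],
    [0,0,0],
    [0,0,0],
    [0,0,-0.2],
    [0,0,-0.5],
    [0,0,-0.7],
    [0,0,-0.7]
  ],
  "twist": [
    [0,0,0],
    [0,0,0],
    [0,0,0],
    [0,0,0],
    [0,0,0],
    [0,0,0],
    [0,0,0],
    [0,0,0]
  ],
  "gripper": [0.6,0.6,0.6,0.6,0.6,0.6,0.6,0.6]
}}

```text
time: 27.6
tool_pos: [0.427, 0.367, 0.3356]
ee_rot: [3.141, 0.348, -1.977]
wrist_force: [0.2, 0.1, 0.5]
width: 0.0754
finger_force: 0.0
```

```bash
python3 look.py pics/n.png 2>/dev/null
```

```text
t 27.6 pos [0.427  0.367  0.3356] w 0.0754
shift units now-axes [-0.15  0.01  2.14] goal-axes [-0.15  0.01  2.14] turn units [ 0.   -0.01 -0.01]
mid rel seat xyz mm [-6.1, -0.3, 85.7] F [0.2 0.1 0.5]
side scanner_mid [3.4, -2.8, -1.9] 0.97
side scanner_window [80.1, -2.6, -1.2] 0.8
side cradle_seat [1.1, 2.5, 1.5] 0.88
top scanner_window [84.0, -2.8, 0.8] 0.58
```

Spotted midpoint is within a few mm of the seat. To make sure it is home I'll close the fingers and press on the nose face down the slope.

Emit:
{"op": "play_rows", "data": {
  "translation": [
    [-0.6,0,0],
    [-0.8,0,0],
    [0,0,0],
    [0,0,0],
    [0,0,0.4],
    [0,0,0.6],
    [0,0,0.6],
    [0,0,0.3]
  ],
  "twist": [
    [0,0,0],
    [0,0,0],
    [0,0,0],
    [0,0,0],
    [0,0,0],
    [0,0,0],
    [0,0,0],
    [0,0,0]
  ],
  "gripper": [-1,-1,-1,-1,-1,-1,-1,-1]
}}

```text
time: 28.8
tool_pos: [0.4574, 0.439, 0.2779]
ee_rot: [3.138, 0.343, -1.978]
wrist_force: [-0.3, -0.2, 0.5]
width: 0.0146
finger_force: 0.0
```

Emit:
{"op": "play_rows", "data": {
  "translation": [
    [0,0,0],
    [0.1,0,0],
    [0.1,0,0],
    [0,0,0],
    [0,0,0]
  ],
  "twist": [
    [0,0,0],
    [0,0,0],
    [0,0,0],
    [0,0,0],
    [0,0,0]
  ],
  "gripper": [-1,-1,-1,-1,-1]
}}

```text
time: 29.3
tool_pos: [0.4554, 0.4327, 0.2812]
ee_rot: [-3.14, 0.351, -1.976]
wrist_force: [0.1, -0.0, 0.2]
width: 0.0003
finger_force: 0.0
```

```bash
python3 look.py pics/o.png 2>/dev/null
```

```text
t 29.3 pos [0.4554 0.4327 0.2812] w 0.0003
shift units now-axes [1.07 0.02 0.25] goal-axes [1.07 0.02 0.25] turn units [-0.01  0.02 -0.01]
mid rel seat xyz mm [43.1, -0.9, 9.9] F [ 0.1 -0.   0.2]
side scanner_mid [2.6, -0.5, 1.5] 0.79
side scanner_window [81.7, -6.4, -0.1] 0.89
side cradle_seat [-0.1, -0.5, -3.0] 0.58
top scanner_mid [3.8, 1.6, 1.7] 0.97
top cradle_seat [-0.2, -2.3, 5.3] 0.77
```

Emit:
{"op": "play_rows", "data": {
  "translation": [
    [0.08,0,0.05],
    [0.06,0,0],
    [0,0,0],
    [0,0,0]
  ],
  "twist": [
    [0,0,0],
    [0,0,0],
    [0,0,0],
    [0,0,0]
  ],
  "gripper": [-1,-1,-1,-1]
}}

```text
time: 30.1
tool_pos: [0.4535, 0.4287, 0.2761]
ee_rot: [3.141, 0.349, -1.976]
wrist_force: [0.2, -0.2, -0.5]
width: -0.0001
finger_force: 0.2
```

Emit:
{"op": "play_rows", "data": {
  "translation": [
    [0.06,0,0],
    [0,0,0],
    [0,0,0]
  ],
  "twist": [
    [0,0,0],
    [0,0,0],
    [0,0,0]
  ],
  "gripper": [-1,-1,-1]
}}

```text
time: 30.4
tool_pos: [0.453, 0.4275, 0.2766]
ee_rot: [-3.141, 0.354, -1.976]
wrist_force: [2.0, 5.0, 1.3]
width: 0.0006
finger_force: 2.5
```

Emit:
{"op": "play_rows", "data": {
  "translation": [
    [0.05,0,0],
    [0,0,0],
    [0,0,0]
  ],
  "twist": [
    [0,0,0],
    [0,0,0],
    [0,0,0]
  ],
  "gripper": [-1,-1,-1]
}}

```text
time: 30.7
tool_pos: [0.4526, 0.4266, 0.2772]
ee_rot: [-3.14, 0.358, -1.976]
wrist_force: [2.9, 6.9, 1.6]
width: 0.0005
finger_force: 3.9
```

Emit:
{"op": "play_rows", "data": {
  "translation": [
    [0.08,0,0],
    [0,0,0],
    [0,0,0]
  ],
  "twist": [
    [0,0,0],
    [0,0,0],
    [0,0,0]
  ],
  "gripper": [-1,-1,-1]
}}

```text
time: 31.0
tool_pos: [0.4519, 0.4251, 0.278]
ee_rot: [-3.139, 0.364, -1.976]
wrist_force: [3.0, 11.9, 3.6]
width: 0.0002
finger_force: 6.1
```

Emit:
{"op": "play_rows", "data": {
  "translation": [
    [-0.3,0,0],
    [-0.5,0,0],
    [0,0,-0.4],
    [0,0,-0.8],
    [0,0,-0.8],
    [0,0,-0.8],
    [0,0,-0.5],
    [0,0,0]
  ],
  "twist": [
    [0,0,0],
    [0,0,0],
    [0,0,0],
    [0,0,0],
    [0,0,0],
    [0,0,0],
    [0,0,0],
    [0,0,0]
  ],
  "gripper": [-1,-1,-1,-1,-1,-1,-1,-1]
}}

```text
time: 31.8
tool_pos: [0.4445, 0.4071, 0.4138]
ee_rot: [-3.136, 0.356, -1.975]
wrist_force: [-0.1, 0.5, 0.7]
width: 0.0004
finger_force: 0.0
```

Emit:
{"op": "play_rows", "data": {
  "translation": [
    [0.8,0,0],
    [0.8,0,0],
    [0.8,0,0],
    [0.8,0,0],
    [0.8,0,-0.3],
    [0.8,0,-0.3],
    [0.3,0,0],
    [0,0,0]
  ],
  "twist": [
    [0,0,0],
    [0,0,0],
    [0,0,0],
    [0,0,0],
    [0,0,0],
    [0,0,0],
    [0,0,0],
    [0,0,0]
  ],
  "gripper": [-1,-1,-1,-1,-1,-1,-1,-1]
}}

```text
time: 32.6
tool_pos: [0.3653, 0.2236, 0.3598]
ee_rot: [3.14, 0.348, -1.979]
wrist_force: [-0.6, -0.4, 0.0]
width: 0.0007
finger_force: 0.0
```

```bash
python3 look.py pics/p.png 2>/dev/null; python3 - <<'E'
from h import *
for c in("side","top"):
    robot.snapshot(c)
    for n in("scanner_mid","cradle_seat","mug","tape","label_mid"): print(c,n,[(np.round(d["centre"],3).tolist(),round(d["score"],2)) for d in robot.spot_point(n,c)[:1]])
E
```

```text
t 32.6 pos [0.3653 0.2236 0.3598] w 0.0007
shift units now-axes [-3.61  0.01  4.04] goal-axes [-3.61  0.    4.04] turn units [ 0.   -0.02 -0.03]
mid rel seat xyz mm [-144.6, 0.1, 161.8] F [-0.6 -0.4  0. ]
side scanner_mid [0.5, -2.7, -0.1] 0.87
side scanner_window [80.1, -3.8, -1.2] 0.83
side cradle_seat [-0.0, 1.9, -2.1] 0.96
top scanner_mid [4.5, -2.4, 0.5] 0.63
top scanner_window [81.5, -2.6, 2.1] 0.96
top cradle_seat [3.0, -1.9, 5.6] 0.75
side scanner_mid [([0.447, 0.41, 0.064], 0.74)]
side cradle_seat [([0.441, 0.41, 0.064], 0.61)]
side mug [([0.682, 0.419, -0.002], 0.61)]
side tape []
side label_mid []
top scanner_mid [([0.449, 0.41, 0.065], 0.93)]
top cradle_seat [([0.447, 0.41, 0.067], 0.89)]
top mug []
top tape [([0.772, -0.008, -0.002], 0.93)]
top label_mid [([0.637, -0.185, 0.046], 0.44)]
```

View pics/p.png

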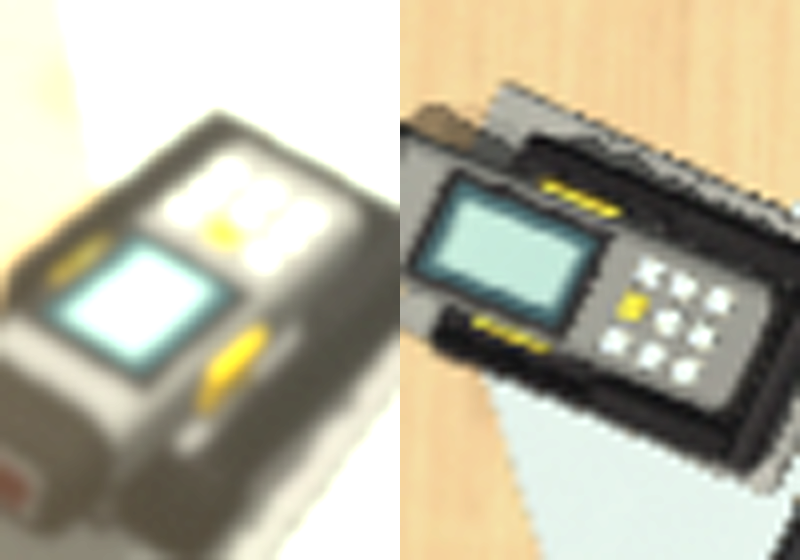

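The scanner lies face up in the channel: its tail meets the end wall at about (760,350), the keys are clear at (580,198) and (510,333), and the spotted midpoint matches the seat. Carton, mug and tape haven't moved and the arm is clear, so I'm handing in.

```bash
python3 -c "
from bench import robot
print(robot.close_job())"
```

```text
the job is handed in; nothing more can be done
None
```

The job is handed in at about 33 s of 64: I held the scanner square, about 80 mm from the carton's label for over 2 s (key squeeze inferred from the grip width, beam not seen), then pushed it home face up in the cradle; carton, mug and tape have not moved.

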